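# Lock the filter cover of a trimmer engine with the flat key

### The job

Lock the air-filter cover of the trimmer engine: take the orange-handled flat key out of its blue stand, seat its blade well down in the slot of the round brass fastener on the cover, and turn the fastener clockwise with it until it stops. Use a gentle hand, never forcing the fastener or the plastic cover, then put the key back upright and fully down in its stand, and leave everything else on the bench where it is.

Things in the scene. Friction and masses are not known exactly. Their poses are not given: they have to be found in the camera images.
- engine: Trimmer engine, fixed: black crankcase, white filter cover on top (116 x 104 mm, top 95 mm above the bench), white cone and bare tube stub along its +x (to 220 mm from the origin, under 85 mm high), exhaust at -x (to 125 mm), fins and amber tank at the sides (to 85 mm). Origin on its underside, straight below the fastener's nominal centre; z up. It carries the fastener.
- mount (a point): Nominal centre of the fastener's top face when not pressed, 107 mm above the bench; engine's axes. The real fastener floats in an oversized hole: its centre is up to 4.5 mm off this point along the engine's x and, independently, y. That is not measured. Friction holds it there; a sideways push of about 4 N shifts it (to 5 mm off at most).
- fastener (a joint): Round fastener's angle, rad: 0 unlocked, grows clockwise seen from above, 1.571 locked at a hard stop; starts at 0 to 0.2. Turning takes about 0.1 N m; it stays where left. At value q its slot lies at 0.785 - q from the engine's x axis (anticlockwise positive from above). Red dots on the cover mark the slot's unlocked direction, green dots the locked one.
- cover (a point): Middle of the filter cover's flat top, 95 mm above the bench. The fastener's brass head on it: 30 mm in diameter, slot 5 mm wide, 6 mm deep, right across it, open at both ends, flat black floor. The head is sprung: from 3.6 N on it sinks, 1.2 N per mm, at most 2.5 mm, then is hard. It cracks if the key bears on it with over 40 N, all contacts added (twisting at the stop with 0.3 N m does it).
- stand: Blue block, fixed, 80 x 60 x 30 mm, origin on its underside; holds the key in a pocket in its top.
- stand_hole0 (a point): Centre of the mouth of the stand's pocket, 30 mm above the bench; pocket 24 mm long (along the stand's x), 8 mm wide (y), 25 mm deep.
- key: Loose flat key, 50 to 90 g, 65 mm tall, blade down in the pocket, flange on the stand's top. Origin: middle of the blade's lower edge, z up. From below: steel blade 18 mm wide (x), 3 thick (y), 20 long; flange 32 x 22, 5 thick; orange grip 28 (x) by 14 mm (y), 40 tall, to be pinched across the 14. Goes back either way round; its origin is then 20 mm below the pocket's mouth.
- spray: Spray can, 52 mm across, 150 mm tall, standing loose; origin under its centre. Bystander.
- jar: Glass jar with red lid, 60 mm across, 75 mm tall, loose; origin under its centre. Bystander.
- carburettor: Carburettor, about 65 x 56 x 52 mm, loose; origin under its centre. Bystander.
- driver: Red-handled screwdriver, about 200 mm long, lying loose along its x, handle to -x; origin under its middle. Bystander.
Things that resemble listed ones, but are neither listed nor needed, are in the scene too. Leave any purple or turquoise look-alike of the stand alone.

How it is judged:
On the way, in this order (a step that is already met when the one before it is completed fails the run):
1. the key's blade is seated in the slot of the still unlocked fastener, at least 4.5 mm below the nominal top of the head, key upright (z of key in the frame of mount below -0.0045 m and horizontal distance between key and mount below 0.011 m and angle between key's own z axis and vertical below 0.2 rad and value of joint fastener below 0.4 rad), for 0.2 s.
2. the fastener has been turned to its stop (over 1.48 rad) with the blade still in the slot (value of joint fastener above 1.48 rad and z of key in the frame of mount below -0.003 m and horizontal distance between key and mount below 0.013 m), for 0.1 s.
At the end, for the whole second after the job is handed in: The fastener is locked (joint over 1.48 rad) and the key stands upright (within 0.1 rad) and at rest in the stand's pocket, its blade end within 6 mm of the pocket's centre and at least 17 mm below the mouth (value of joint fastener above 1.48 rad and horizontal distance between key and stand_hole0 below 0.006 m and z of key in the frame of stand_hole0 below -0.017 m and angle between key's own z axis and vertical below 0.1 rad and linear speed of key below 0.01 m/s); the robot touches nothing.
It fails at once if the key bears on the fastener or engine with more than 40 N (contact force between key and engine above 40 N).
It fails at once if the gripper or arm pushes the engine with more than 10 N (contact force between any of the fingers, the arm and engine above 10 N).
It fails at once if a bystander is moved more than 2 cm (distance of any of spray, jar, carburettor, driver from where it was at the start of the episode above 0.02 m).
It also fails if it takes over 67 s, if anything falls off the work surface, if the arm or the gripper's body presses on something with over 40 N, if the wrist force passes 120 N, or if a joint passes its speed limit or range.

### The arm

A 6-joint arm with a two-finger parallel gripper is mounted at the origin on the work surface. World frame = base frame: x ahead of the robot, y to its left, z up, the work surface at z = 0. Lengths are in m, angles in rad, forces in N, time in s.
With the tool pointing down it reaches from about 0.35 to 0.775 m from the base axis. Payload 7.3 kg.
Tool frame: the origin (TCP) lies at the very end of the fingers, on their centre line; the grasp point (between the pads) lies 19 mm behind it (robot.hold_point_z is the distance from the TCP to the grasp point, in m); z points along the fingers, y is the direction in which the jaws open and shut (so a half turn about z gives the same grasp; the last joint's range is limited). The gripper opens to 92 mm and grips with 3 to 60 N. Pads are 19 mm wide; open, the fingers measure 130 mm over their backs; the gripper's body (75 mm by 190 mm) begins 47 mm behind the grasp point.
Start: joints at [1.048, 0.342, 1.524, -0, 1.275, -0.146], TCP at [0.193, 0.488, 0.198] pointing down, gripper open.
Joint ranges: [-2.53, 2.53], [-0.77, 2.02], [0.04, 2.7], [-1, 4.14], [0.28, 2.66], [-3.11, 3.11]. Speed limits (rad/s): [2.57, 2.57, 3.14, 3.14, 3.14, 3.14].

### API

Orientations are given as [roll, pitch, yaw] about the fixed x, y, z axes, in that order (R = Rz(yaw) Ry(pitch) Rx(roll)).
In Python, from cell import monitor, viewer, robot gives the robot as it stands.
- The arm moves only by the tool move_arm, never from a script. Its argument "deltas" is a list of rows, each an object of numbers: "x", "y", "z": the shift along the tool's x, y, z in m; "wx", "wy", "wz": the turn, a rotation vector about the tool's x, y, z in degrees; "hand": the opening, from 0 (shut) to 1 (fully open). In form: [{"x": .., "y": .., "z": .., "wx": .., "wy": .., "wz": .., "hand": ..}, ...]. A call has 1 to 8 rows; each row is the pose to reach, as a shift and turn from the pose commanded when the call began, along the tool's axes at that moment; what a row does not reach only later rows make up. A row lasts 1/8 s, in which the tool goes at most 62.5 mm and 10.7 degrees, less where a joint would pass 70% of its speed; a pose out of reach is approached as far as the arm can. A call with a gripper value outside its range is refused whole. The fingers move at their own pace and stop on an object; "grip_force" is the grip in N (left out, the last holds). Time passes only in rows, so rows that repeat a pose let the fingers close. It gives the time, the measured TCP pose, the force and the opening at its end, in the units of the state.
- monitor.observe(): the state, without advancing time (a new reading comes with each control period).
- viewer.read_camera(name): name is "scene" or "top" or "wrist"; returns the picture (400x640x3 uint8, red, green, blue); there is no depth.
- viewer.camera_params(name): a dict with "camera_matrix" (3x3 intrinsics, pixels), "k1" (the pictures are not rectified: a ray, as slopes to the right and down, at radius r is drawn at 1 + k1 r^2 times it, then the intrinsics apply), "R" (3x3) and "t" (3): a world point X has camera coordinates R X + t. Camera axes: x right, y down, z forward; pixel columns grow to the right and rows downward; lengths in m; the calibration is good to about 2 mm. A picture is of the moment at which its call begins: read the wrist's pose just before it. camera_params takes no time and is no camera call; for the wrist camera it gives the pose at the moment of the call.
- robot.hand_in(): hands the job in, once; it reports no verdict.
The state is a dict: "time": time; "qpos": joint angles; "qvel": joint speeds; "joint_efforts": joint torques, N m; "tool_pos": TCP position; "tool_rot": TCP orientation; "contact_force": force on the tool from outside, world axes, zero at the start; "torque": the same for the moment, N m; "opening": finger opening in m.
Only numpy, scipy, OpenCV 4.12 (cv2) and the standard library are available. Lean on these libraries where they do the work, as an engineer would, in place of code of your own. Each camera call takes 0.05 s, during which the arm holds its last target. There are 200 camera calls.

## Working session

There is one attempt and no reset: what is moved stays moved. The work goes in short steps, Python scripts to look and compute and a tool call to move; the robot and the scene stay as the last step left them, time stands still between calls to the robot, and variables do not carry over. Pictures are saved under pics/ and viewed, about 8 in all and at most 12, crops included, and the job is handed in when it is done.

Besides the shell and the picture viewer there is one more tool, called by a JSON object that holds its "api" and its "payload", one argument or row to a line. move_arm: Moves the arm, as the interface text tells. Its arguments: {"type":"object","properties":{"deltas":{"type":"array","items":{"type":"object","properties":{"x":{"type":"number"},"y":{"type":"number"},"z":{"type":"number"},"wx":{"type":"number"},"wy":{"type":"number"},"wz":{"type":"number"},"hand":{"type":"number"}}}},"grip_force":{"type":"number"}},"required":["deltas"]}

```bash
mkdir -p pics; cat > h.py <<'E'
import numpy as np, cv2
from cell import monitor, viewer, robot
def grab(n,f=None):
    p=viewer.camera_params(n); im=np.array(viewer.read_camera(n)); 
    if f: cv2.imwrite(f'pics/{f}.png',im[:,:,::-1]); np.savez(f'pics/{f}.npz',im=im,**{k:np.array(p[k]) for k in('camera_matrix','k1','R','t')})
    return im,p
def load(f):
    d=np.load(f'pics/{f}.npz'); return d['im'],d
def ray(p,uv):
    K=np.array(p['camera_matrix']);k=float(p['k1'])
    q=cv2.undistortPoints(np.array([[uv]],float),K,np.array([k,0,0,0,0.]))[0,0]
    R=np.array(p['R']);t=np.array(p['t']); return -R.T@t, R.T@np.array([q[0],q[1],1])
def onz(p,uv,z):
    c,d=ray(p,uv); return c+d*(z-c[2])/d[2]
def proj(p,X):
    K=np.array(p['camera_matrix']);k=float(p['k1'])
    x=np.array(p['R'])@np.array(X)+np.array(p['t']); a=x[:2]/x[2]; a=a*(1+k*(a@a)); return K[:2,:2]@a+K[:2,2]
E
python3 - <<'E'
from h import *
a,p=grab('top','top0'); b,q=grab('scene','scene0')
for r in(p,q): print(r['camera_matrix'],r['k1'],-np.array(r['R']).T@r['t'])
print(monitor.observe())
cv2.imwrite('pics/both.png',cv2.resize(np.vstack([a,b])[:,:,::-1],(480,600)))
E
```

```text
[[378.577281     0.         320.84959563]
 [  0.         378.577281   198.39842262]
 [  0.           0.           1.        ]] -0.0050247429122442675 [0.35950414 0.0102776  1.02590064]
[[497.77600668   0.         327.1271349 ]
 [  0.         497.77600668 199.04278255]
 [  0.           0.           1.        ]] -0.09174283924786508 [ 0.90452757 -0.53748044  1.11679882]
{'time': 0.1, 'qpos': array([ 1.04802572e+00,  3.42661896e-01,  1.52490512e+00,  1.42983808e-05,
        1.27542080e+00, -1.45999692e-01]), 'qvel': array([-0.00020279, -0.00056427, -0.00238111, -0.00078098, -0.0001831 ,
        0.00077118]), 'joint_efforts': array([ 1.62463002e-03, -4.32000089e+01, -2.44697160e+01,  7.19416095e-02,
        5.25989919e-02, -1.07857122e-05]), 'tool_pos': array([0.1929304 , 0.48783432, 0.19781562]), 'tool_rot': array([-3.14021432e+00, -2.16498028e-04,  2.76481742e+00]), 'contact_force': array([ 0.14667688, -0.25669011, -0.27638359]), 'torque': array([-0.00138859,  0.04436691, -0.04110343]), 'opening': 0.09190049208535782}
```

View pics/top0.png

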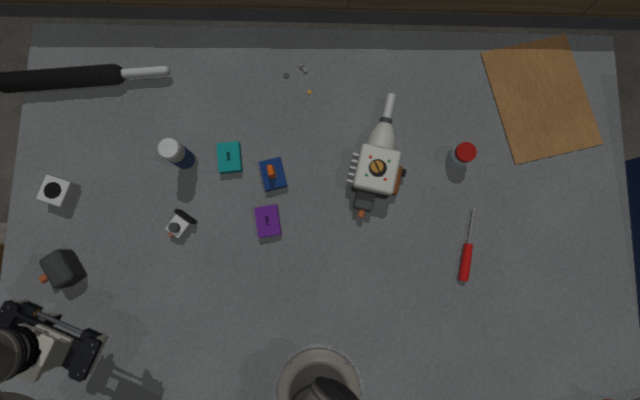

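View pics/scene0.png

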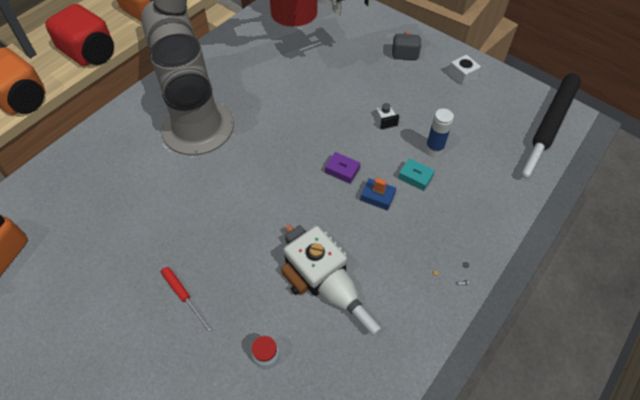

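Top view: the blue stand with the orange key is at (273,174). Look-alikes are the purple (267,221) and turquoise (228,157) blocks, both keyless, and other orange things sit at the exhaust (362,213) and primer (43,278). I choose the blue stand. The engine fastener is at (378,168) and the scene view agrees, with the stand at (379,193) and the fastener at (316,250).

```bash
cat > m.py <<'E'
from h import *
def mask(im,lo,hi,box):
    h=cv2.cvtColor(im,cv2.COLOR_RGB2HSV); m=cv2.inRange(h,np.array(lo),np.array(hi)); z=np.zeros_like(m); x0,y0,x1,y1=box; z[y0:y1,x0:x1]=m[y0:y1,x0:x1]; return z
def big(m):
    c=max(cv2.findContours(m,0,2)[0],key=cv2.contourArea); return c
E
python3 - <<'E'
from m import *
im,p=load('top0')
c=big(mask(im,(105,120,50),(125,255,255),(250,150,295,200))); box=cv2.boxPoints(cv2.minAreaRect(cv2.convexHull(c)))
W=np.array([onz(p,u,.03)[:2] for u in box]); print('stand',box.round(1),W.round(4),W.mean(0), [np.linalg.norm(W[i]-W[i-1]) for i in range(4)],[np.degrees(np.arctan2(*(W[i]-W[i-1])[::-1])) for i in range(4)])
o=mask(im,(3,150,100),(18,255,255),(250,150,295,200)); c=big(o); r=cv2.minAreaRect(c); print('key',r, onz(p,r[0],.075))
h=cv2.cvtColor(im,cv2.COLOR_RGB2HSV)
w=cv2.inRange(h,np.array((0,0,150)),np.array((179,60,255)))[140:197,350:405]; full=np.zeros(im.shape[:2],np.uint8); full[140:197,350:405]=w
print('fast',onz(p,(377.5,168),.107))
for n,lo,hi in(('red',(0,150,120),(4,255,255)),('green',(50,120,60),(80,255,255))):
    m=mask(im,lo,hi,(355,145,402,195)); k,l,s,ce=cv2.connectedComponentsWithStats(m)
    for i in range(1,k): print(n,s[i,4],ce[i].round(1),onz(p,ce[i],.095).round(4))
cv2.imwrite('pics/crop0.png',cv2.resize(im[130:240,210:410,::-1],None,fx=4,fy=4,interpolation=cv2.INTER_CUBIC))
E
```

```text
stand [[258.3 161.6]
 [279.7 156.6]
 [286.5 185.4]
 [265.  190.5]] [[0.5876 0.1728]
 [0.6027 0.1157]
 [0.5245 0.0951]
 [0.5098 0.1516]] [0.55616222 0.13378127] [np.float64(0.08065693921589012), np.float64(0.059037381673517825), np.float64(0.08083776663194382), np.float64(0.05844832101363554)] [np.float64(15.18853770704377), np.float64(-75.22331226241988), np.float64(-165.2301013678264), np.float64(104.59738367128351)]
key ((270.1922912597656, 169.4615478515625), (9.60969066619873, 5.295135498046875), 78.69007110595703) [0.55753591 0.13416051 0.075     ]
fast [ 0.55999722 -0.13547801  0.107     ]
red 2 [370.  156.5] [ 0.5918 -0.1185  0.095 ]
red 1 [385. 179.] [ 0.5349 -0.1561  0.095 ]
```

View pics/crop0.png

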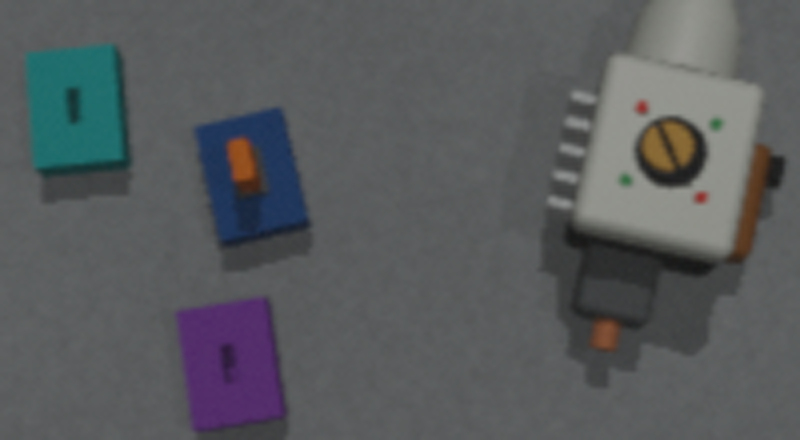

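The crop confirms the blue stand carries the orange key, while the purple and turquoise blocks are empty. The slot lies near the red dots, so the fastener is unlocked. Next I move above the stand.

{"api": "move_arm", "payload": {
  "deltas": [
    {"x": -0.06,"y": -0.025,"wz": -5},
    {"x": -0.117,"y": -0.049,"wz": -10},
    {"x": -0.175,"y": -0.073,"wz": -15},
    {"x": -0.234,"y": -0.098,"wz": -20},
    {"x": -0.292,"y": -0.122,"wz": -25},
    {"x": -0.35,"y": -0.147,"wz": -30},
    {"x": -0.41,"y": -0.171,"wz": -36.6},
    {"x": -0.468,"y": -0.196,"wz": -36.6}
  ]
}}

```text
schema error: expected keys x, y, z, wx, wy, wz, hand
```

{"api": "move_arm", "payload": {
  "deltas": [
    {"z": 0},
    {"z": 0}
  ]
}}

```text
schema error: expected keys x, y, z, wx, wy, wz, hand
```

```bash
python3 - <<'E'
from h import *
s=monitor.observe(); print(s['time'],s['tool_pos'],s['tool_rot'],s['qpos'])
im,p=grab('wrist','w1'); print(-np.array(p['R']).T@p['t'],np.array(p['R']))
E
```

```text
0.1 [0.1929304  0.48783432 0.19781562] [-3.14021432e+00 -2.16498028e-04  2.76481742e+00] [ 1.04802572e+00  3.42661896e-01  1.52490512e+00  1.42983808e-05
  1.27542080e+00 -1.45999692e-01]
[0.1161595  0.51827458 0.38506798] [[ 3.68329512e-01  9.29695299e-01 -1.50372153e-04]
 [ 8.86341144e-01 -3.51104505e-01  3.01869182e-01]
 [ 2.80593563e-01 -1.11320610e-01 -9.53349345e-01]]
```

View pics/w1.png

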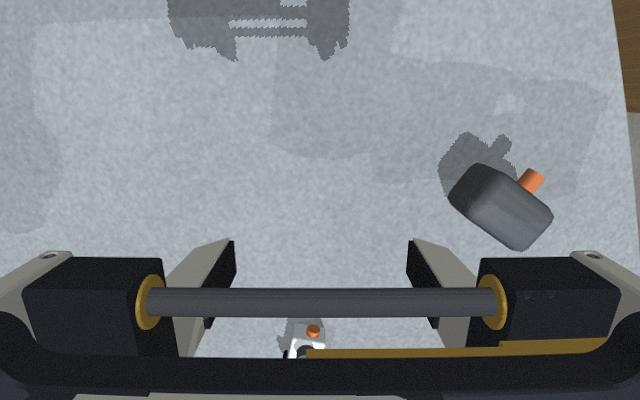

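The move was refused because every key is required. The wrist view at the start pose shows only the bench and the primer look-alike (orange at (530,180)). It also tells me the camera sits on the tool's +x side.

{"api": "move_arm", "payload": {
  "deltas": [
    {"x": -0.058,"y": -0.018,"z": 0,"wx": 0,"wy": 0,"wz": -5,"hand": 1},
    {"x": -0.116,"y": -0.036,"z": 0,"wx": 0,"wy": 0,"wz": -10,"hand": 1},
    {"x": -0.174,"y": -0.054,"z": 0,"wx": 0,"wy": 0,"wz": -15,"hand": 1},
    {"x": -0.232,"y": -0.072,"z": 0,"wx": 0,"wy": 0,"wz": -20,"hand": 1},
    {"x": -0.29,"y": -0.09,"z": 0,"wx": 0,"wy": 0,"wz": -25,"hand": 1},
    {"x": -0.348,"y": -0.108,"z": 0,"wx": 0,"wy": 0,"wz": -30,"hand": 1},
    {"x": -0.406,"y": -0.126,"z": 0,"wx": 0,"wy": 0,"wz": -36.6,"hand": 1},
    {"x": -0.464,"y": -0.143,"z": 0,"wx": 0,"wy": 0,"wz": -36.6,"hand": 1}
  ]
}}

```text
time: 1.15
tool_pos: [0.5732, 0.183, 0.1982]
tool_rot: [3.141, -0.0, -2.879]
contact_force: [0.4, 0.8, 0.5]
opening: 0.0914
```

{"api": "move_arm", "payload": {
  "deltas": [
    {"x": -0.052,"y": 0.018,"z": 0,"wx": 0,"wy": 0,"wz": 0,"hand": 1},
    {"x": -0.052,"y": 0.018,"z": 0,"wx": 0,"wy": 0,"wz": 0,"hand": 1},
    {"x": -0.052,"y": 0.018,"z": 0,"wx": 0,"wy": 0,"wz": 0,"hand": 1}
  ]
}}

```text
time: 1.52
tool_pos: [0.6167, 0.2154, 0.1976]
tool_rot: [3.142, -0.002, -2.879]
contact_force: [0.1, -0.2, 1.0]
opening: 0.0918
```

```bash
python3 - <<'E'
from h import *
s=monitor.observe(); print(s['time'],s['tool_pos'],s['tool_rot'],s['qpos'])
im,p=grab('wrist','w1'); print(-np.array(p['R']).T@p['t'],proj(p,[.556,.134,.03]))
E
```

```text
1.525 [0.61674832 0.21536832 0.19757833] [ 3.14156362e+00 -1.96334119e-03 -2.87901874e+00] [ 2.18773765e-01  5.87162984e-01  1.12727673e+00 -5.75328901e-05
  1.42911567e+00 -1.61458827e+00]
[0.53723577 0.19420158 0.38496347] [259.65286353  98.29902226]
```

View pics/w1.png

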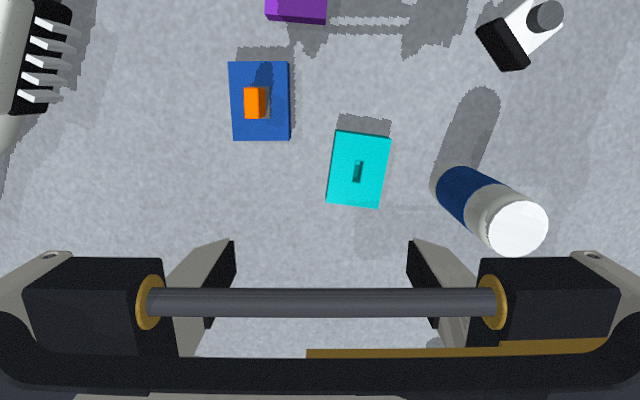

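The stand is at (259,100) with the key grip at (255,103), and the turquoise look-alike at (358,170). Measuring both now.

```bash
cat > st.py <<'E'
from m import *
import sys
im,p=load(sys.argv[1]); b=tuple(map(int,sys.argv[2:6]))
bl=mask(im,(105,120,30),(125,255,255),b)|mask(im,(3,150,100),(20,255,255),b)
c=cv2.convexHull(big(cv2.morphologyEx(bl,cv2.MORPH_OPEN,np.ones((3,3)))))
W=np.array([onz(p,u[0].astype(float),.03)[:2] for u in c]); r=cv2.minAreaRect((W*1000).astype(np.float32)); print('stand mm',r)
o=mask(im,(3,150,225),(22,255,255),b); c=big(o); print('orange area',cv2.contourArea(c),cv2.boundingRect(c))
W=np.array([onz(p,u[0].astype(float),.075)[:2] for u in c]); print('keytop mm',cv2.minAreaRect((W*1000).astype(np.float32)))
E
python3 st.py w1 215 45 305 150
python3 - <<'E'
import sys; sys.path.insert(0,'.')
import os; os.chdir('.')
from m import *
im,p=load('w1'); print(cv2.cvtColor(im,cv2.COLOR_RGB2HSV)[103,240:275].tolist())
E
```

```text
stand mm ((559.2384033203125, 134.70980834960938), (79.39696502685547, 62.1161003112793), 14.807867050170898)
orange area 378.5 (244, 88, 15, 31)
keytop mm ((559.8560791015625, 134.66941833496094), (26.41499900817871, 12.445547103881836), 14.40118408203125)
[[108, 193, 181], [108, 192, 182], [108, 199, 183], [126, 109, 178], [15, 255, 255], [17, 255, 252], [17, 255, 251], [16, 247, 251], [17, 255, 251], [17, 255, 250], [17, 255, 251], [17, 251, 251], [17, 255, 250], [17, 255, 251], [17, 255, 251], [17, 255, 251], [17, 255, 251], [15, 255, 243], [14, 255, 209], [14, 255, 115], [13, 229, 127], [14, 255, 127], [13, 236, 124], [14, 233, 126], [13, 255, 127], [8, 137, 108], [99, 48, 74], [114, 33, 77], [116, 20, 91], [105, 16, 94], [111, 109, 82], [108, 198, 142], [108, 194, 171], [107, 189, 167], [108, 183, 171]]
```

{"api": "move_arm", "payload": {
  "deltas": [
    {"x": 0.021,"y": -0.054,"z": 0,"wx": 0,"wy": 0,"wz": 0,"hand": 1},
    {"x": 0.042,"y": -0.108,"z": 0,"wx": 0,"wy": 0,"wz": 0,"hand": 1},
    {"x": 0.063,"y": -0.162,"z": 0,"wx": 0,"wy": 0,"wz": 0,"hand": 1},
    {"x": 0.084,"y": -0.216,"z": 0,"wx": 0,"wy": 0,"wz": 0,"hand": 1},
    {"x": 0.105,"y": -0.27,"z": 0,"wx": 0,"wy": 0,"wz": 0,"hand": 1},
    {"x": 0.126,"y": -0.323,"z": 0,"wx": 0,"wy": 0,"wz": 0,"hand": 1},
    {"x": 0.126,"y": -0.323,"z": 0,"wx": 0,"wy": 0,"wz": 0,"hand": 1},
    {"x": 0.126,"y": -0.323,"z": 0,"wx": 0,"wy": 0,"wz": 0,"hand": 1}
  ]
}}

```text
time: 2.58
tool_pos: [0.5789, -0.1286, 0.1991]
tool_rot: [3.141, 0.001, -2.88]
contact_force: [-0.6, -0.8, -0.3]
opening: 0.0917
```

```bash
python3 - <<'E'
from h import *
s=monitor.observe(); print(s['time'],s['tool_pos'],s['tool_rot'],s['qpos'])
im,p=grab('wrist','w2'); u=proj(p,[.56,-.135,.107]); print(u)
u=u.astype(int); x0=max(u[0]-130,0); y0=max(u[1]-100,0); print(x0,y0)
cv2.imwrite('pics/w2c.png',cv2.resize(im[y0:y0+200,x0:x0+260,::-1],None,fx=3,fy=3,interpolation=cv2.INTER_CUBIC))
E
```

```text
2.575 [ 0.57892319 -0.12856207  0.19909599] [ 3.14143737e+00  7.02073895e-04 -2.87981080e+00] [-3.48026433e-01  4.67229982e-01  1.32675732e+00  5.42902596e-04
  1.34711878e+00 -2.18072496e+00]
[318.77544523 170.33832802]
188 70
```

View pics/w2c.png

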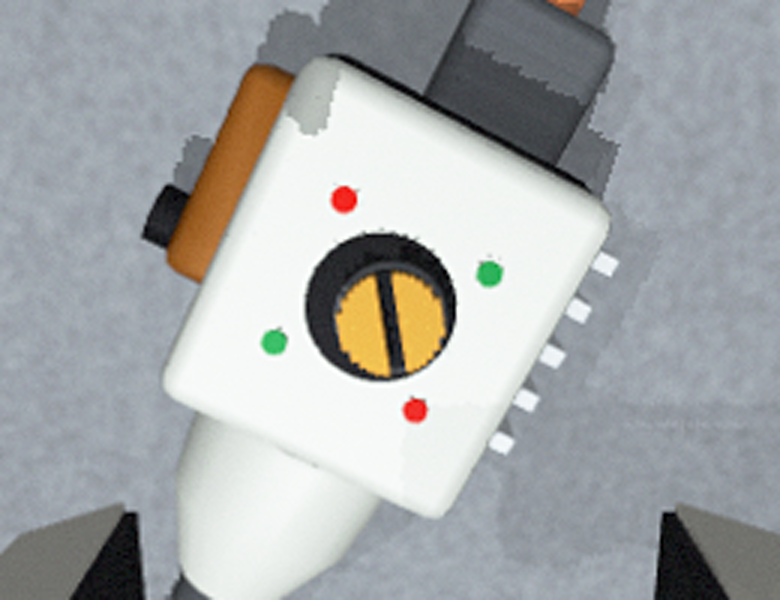

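The brass head is at crop (391,321), which is about (318,177) in full pixels. The slot is close to the red-dot line: reds at (344,200) and (415,410), greens at (489,273) and (274,342).

```bash
python3 - <<'E'
from m import *
im,p=load('w2'); B=(280,120,360,225)
m=mask(im,(14,100,120),(28,255,255),(290,150,345,205)); c=cv2.convexHull(np.vstack([c for c in cv2.findContours(m,0,1)[0] if cv2.contourArea(c)>30]))
W=np.array([onz(p,u[0].astype(float),.107)[:2]*1000 for u in c],np.float32); print('brass circle',cv2.minEnclosingCircle(W),'ell',cv2.fitEllipse(W))
f=cv2.fillConvexPoly(np.zeros_like(m),c,255); f=cv2.erode(f,np.ones((5,5))); s=f&~m&cv2.inRange(cv2.cvtColor(im,cv2.COLOR_RGB2GRAY),0,90)
ys,xs=np.nonzero(s); P=np.array([onz(p,(x,y),.107)[:2]*1000 for x,y in zip(xs,ys)]); mu=P.mean(0); w,v=np.linalg.eigh(np.cov((P-mu).T)); print('slot',mu,np.degrees(np.arctan2(v[1,1],v[0,1])),np.sqrt(w*12))
d={}
for n,lo,hi in(('red',(0,150,120),(6,255,255)),('red2',(174,150,120),(179,255,255)),('green',(50,120,60),(80,255,255))):
    k,l,st,ce=cv2.connectedComponentsWithStats(mask(im,lo,hi,(240,100,380,225)))
    for i in range(1,k):
        if st[i,4]>15: X=onz(p,ce[i],.095)[:2]*1000; print(n,st[i,4],X); d.setdefault(n,[]).append(X)
for n in d:
    if len(d[n])==2: a,b=d[n]; print(n,(a+b)/2,np.degrees(np.arctan2(*(a-b)[::-1])))
E
```

```text
brass circle ((566.7084350585938, -134.06768798828125), 16.10977554321289) ell ((566.7185668945312, -133.98214721679688), (30.948598861694336, 31.96404457092285), 23.26641082763672)
slot [ 566.6049733  -134.16962461] -156.7950761591537 [ 4.24729125 26.34170144]
red 55 [ 536.70015455 -156.19427361]
red 43 [ 593.97952564 -118.97236738]
green 49 [ 546.83011865 -108.89175482]
green 48 [ 584.06893762 -166.40578239]
red [ 565.3398401  -137.58332049] -146.98294334560228
green [ 565.44952813 -137.6487686 ] 122.92199428856642
```

{"api": "move_arm", "payload": {
  "deltas": [
    {"x": -0.01,"y": 0.052,"z": 0,"wx": 0,"wy": 0,"wz": 0,"hand": 1},
    {"x": -0.02,"y": 0.104,"z": 0,"wx": 0,"wy": 0,"wz": 0,"hand": 1},
    {"x": -0.03,"y": 0.156,"z": 0,"wx": 0,"wy": 0,"wz": 0,"hand": 1},
    {"x": -0.04,"y": 0.208,"z": 0,"wx": 0,"wy": 0,"wz": 0,"hand": 1},
    {"x": -0.0497,"y": 0.2593,"z": 0,"wx": 0,"wy": 0,"wz": 0,"hand": 1},
    {"x": -0.0497,"y": 0.2593,"z": 0.04,"wx": 0,"wy": 0,"wz": 0,"hand": 1},
    {"x": -0.0497,"y": 0.2593,"z": 0.07,"wx": 0,"wy": 0,"wz": 0,"hand": 1},
    {"x": -0.0497,"y": 0.2593,"z": 0.07,"wx": 0,"wy": 0,"wz": 0,"hand": 1}
  ]
}}

```text
time: 3.62
tool_pos: [0.5581, 0.1357, 0.1267]
tool_rot: [3.141, -0.005, -2.877]
contact_force: [-0.2, -0.3, -0.8]
opening: 0.0921
```

```bash
python3 - <<'E'
from h import *
s=monitor.observe(); print(s['time'],s['tool_pos'],s['tool_rot'],s['qpos'])
im,p=grab('wrist','w3'); tp=s['tool_pos']
print(proj(p,[.5598,.1347,.075]),proj(p,tp),proj(p,tp-[0,0,.03]))
E
```

```text
3.625 [0.55807081 0.13574797 0.12666791] [ 3.14056475 -0.00470873 -2.87679   ] [ 1.05032487e-01  4.97754780e-01  1.48508447e+00  2.89360979e-04
  1.16356571e+00 -1.73067932e+00]
[318.38253965 209.58707117] [320.31214398 234.93999042] [320.29674504 217.82370192]
```

View pics/w3.png

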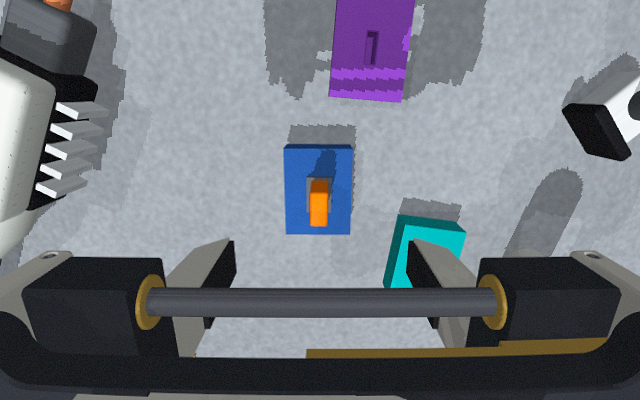

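The key grip top is at (318,208), centred between the fingers. I'll measure it again here and then descend.

```bash
python3 st.py w3 280 140 356 240; python3 -c "
from h import *
print(monitor.observe()['tool_pos'],monitor.observe()['tool_rot'])"
```

```text
stand mm ((558.0181884765625, 133.28408813476562), (83.79460144042969, 59.795921325683594), 14.860753059387207)
orange area 498.5 (310, 193, 18, 33)
keytop mm ((559.5370483398438, 134.63104248046875), (26.07794761657715, 12.871214866638184), 14.583849906921387)
[0.55954845 0.13543065 0.12845765] [ 3.14119308e+00 -1.19297647e-03 -2.87746771e+00]
```

{"api": "move_arm", "payload": {
  "deltas": [
    {"x": 0,"y": -0.001,"z": 0.03,"wx": 0,"wy": 0,"wz": 0,"hand": 1},
    {"x": 0,"y": -0.001,"z": 0.06,"wx": 0,"wy": 0,"wz": 0,"hand": 1},
    {"x": 0,"y": -0.001,"z": 0.08,"wx": 0,"wy": 0,"wz": 0,"hand": 1},
    {"x": 0,"y": -0.001,"z": 0.0885,"wx": 0,"wy": 0,"wz": 0,"hand": 1},
    {"x": 0,"y": -0.001,"z": 0.0885,"wx": 0,"wy": 0,"wz": 0,"hand": 0.4},
    {"x": 0,"y": -0.001,"z": 0.0885,"wx": 0,"wy": 0,"wz": 0,"hand": 0.25},
    {"x": 0,"y": -0.001,"z": 0.0885,"wx": 0,"wy": 0,"wz": 0,"hand": 0},
    {"x": 0,"y": -0.001,"z": 0.0885,"wx": 0,"wy": 0,"wz": 0,"hand": 0}
  ],
  "grip_force": 25
}}

```text
time: 4.68
tool_pos: [0.5609, 0.1331, 0.0404]
tool_rot: [-3.142, 0.001, -2.88]
contact_force: [-0.2, -0.7, 0.1]
opening: 0.0566
```

{"api": "move_arm", "payload": {
  "deltas": [
    {"x": 0,"y": 0,"z": 0,"wx": 0,"wy": 0,"wz": 0,"hand": 0},
    {"x": 0,"y": 0,"z": 0,"wx": 0,"wy": 0,"wz": 0,"hand": 0},
    {"x": 0,"y": 0,"z": 0,"wx": 0,"wy": 0,"wz": 0,"hand": 0},
    {"x": 0,"y": 0,"z": 0,"wx": 0,"wy": 0,"wz": 0,"hand": 0}
  ]
}}

```text
time: 5.18
tool_pos: [0.5606, 0.1331, 0.0399]
tool_rot: [3.142, -0.0, -2.88]
contact_force: [-0.9, 1.0, 0.2]
opening: 0.0165
```

```bash
python3 -c "
from h import *
print(monitor.observe())"
```

```text
{'time': 5.175, 'qpos': array([ 1.00083627e-01,  5.99619375e-01,  1.57747965e+00,  9.41958944e-05,
        9.64543272e-01, -1.73277442e+00]), 'qvel': array([ 0.00032678,  0.00034956,  0.00074546, -0.00167679, -0.00035562,
       -0.00071351]), 'joint_efforts': array([ 9.89001383e-04, -5.13337576e+01, -1.99223757e+01, -6.94455486e-02,
        6.80501363e-02, -5.47815216e-04]), 'tool_pos': array([0.56059468, 0.13310563, 0.03989216]), 'tool_rot': array([ 3.14150825e+00, -3.65101478e-05, -2.87958460e+00]), 'contact_force': array([-0.93626807,  0.95459332,  0.17669323]), 'torque': array([0.11878533, 0.03227001, 0.04569269]), 'opening': 0.016487509638818086}
```

Still closing at 16.5 mm. I let it finish, then lift.

{"api": "move_arm", "payload": {
  "deltas": [
    {"x": 0,"y": 0,"z": 0,"wx": 0,"wy": 0,"wz": 0,"hand": 0},
    {"x": 0,"y": 0,"z": 0,"wx": 0,"wy": 0,"wz": 0,"hand": 0},
    {"x": 0,"y": 0,"z": 0,"wx": 0,"wy": 0,"wz": 0,"hand": 0}
  ]
}}

```text
time: 5.55
tool_pos: [0.5606, 0.1331, 0.0399]
tool_rot: [3.142, 0.0, -2.88]
contact_force: [-0.4, 0.0, -1.1]
opening: 0.0133
```

{"api": "move_arm", "payload": {
  "deltas": [
    {"x": 0,"y": 0,"z": -0.015,"wx": 0,"wy": 0,"wz": 0,"hand": 0},
    {"x": 0,"y": 0,"z": -0.03,"wx": 0,"wy": 0,"wz": 0,"hand": 0},
    {"x": 0,"y": 0,"z": -0.06,"wx": 0,"wy": 0,"wz": 0,"hand": 0},
    {"x": 0,"y": 0,"z": -0.1,"wx": 0,"wy": 0,"wz": 0,"hand": 0},
    {"x": 0,"y": 0,"z": -0.13,"wx": 0,"wy": 0,"wz": 0,"hand": 0},
    {"x": 0,"y": 0,"z": -0.15,"wx": 0,"wy": 0,"wz": 0,"hand": 0},
    {"x": 0,"y": 0,"z": -0.15,"wx": 0,"wy": 0,"wz": 0,"hand": 0}
  ]
}}

```text
time: 6.42
tool_pos: [0.5617, 0.1332, 0.1926]
tool_rot: [-3.141, 0.005, -2.88]
contact_force: [0.3, 0.9, -0.9]
opening: 0.0138
```

```bash
python3 -c "
from h import *
s=monitor.observe();print(s)
im,p=grab('wrist','w4'); print(proj(p,s['tool_pos']-[0,0,.03]))
cv2.imwrite('pics/w4c.png',cv2.resize(im[100:300,190:450,::-1],None,fx=3,fy=3))"
```

```text
{'time': 6.425, 'qpos': array([ 1.00092986e-01,  4.39360447e-01,  1.38995468e+00,  8.25867189e-05,
        1.30713725e+00, -1.73274021e+00]), 'qvel': array([ 0.00056959,  0.03497899,  0.05167676,  0.00142011, -0.02625336,
       -0.00044227]), 'joint_efforts': array([ 2.65023380e-02, -5.01072121e+01, -2.59492296e+01, -4.91339760e-02,
        3.33119715e-01,  3.91145795e-04]), 'tool_pos': array([0.56169519, 0.13322233, 0.19264757]), 'tool_rot': array([-3.14084264,  0.00508589, -2.8795752 ]), 'contact_force': array([ 0.33099318,  0.89072626, -0.87142757]), 'torque': array([0.09142403, 0.0432767 , 0.00436123]), 'opening': 0.013797711574695382}
[320.33146523 217.38695405]
```

View pics/w4c.png

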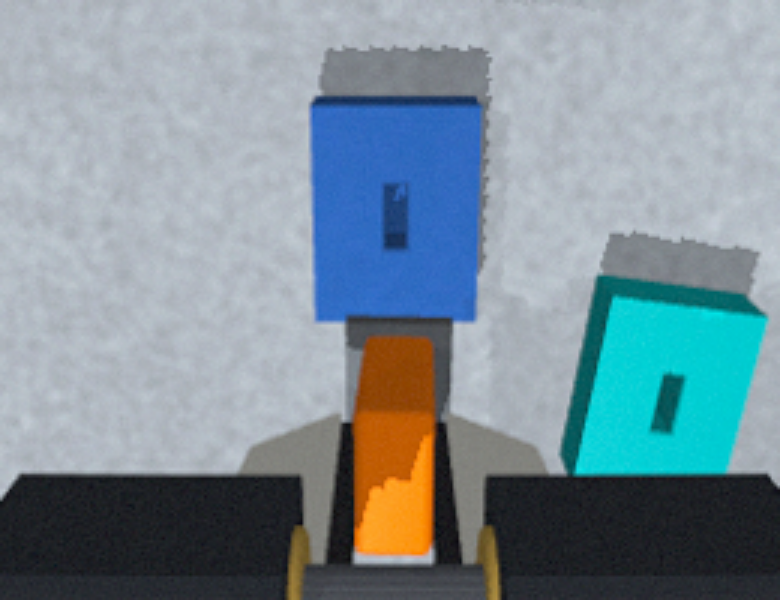

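The key is held between the pads, flange at crop (400,335), and the empty blue pocket is at crop (396,216), about (322,172) in full pixels. I'll measure the flange centre relative to the TCP and the pocket centre.

```bash
python3 - <<'E'
from m import *
im,p=load('w4'); print(p['camera_matrix'],float(p['k1']))
for v in(207,208,209,210,216,222): print(v,[int(x) for x in cv2.cvtColor(im,cv2.COLOR_RGB2GRAY)[v,300:346]])
h=cv2.cvtColor(im,cv2.COLOR_RGB2HSV); 
d=np.zeros(im.shape[:2],np.uint8); d[155:187,312:332]=(h[155:187,312:332,2]<125)*255
c=big(d); print(cv2.boundingRect(c)); W=np.array([onz(p,u[0].astype(float),.03)[:2]*1000 for u in c],np.float32); print('pocket',cv2.minAreaRect(W))
E
python3 st.py w4 285 130 352 207
```

```text
[[329.7845639    0.         320.7958865 ]
 [  0.         329.7845639  199.10298292]
 [  0.           0.           1.        ]] -0.04779534033280044
207 [158, 164, 162, 158, 151, 95, 63, 62, 63, 58, 63, 65, 62, 62, 64, 63, 65, 62, 62, 67, 60, 62, 59, 65, 59, 57, 56, 58, 55, 58, 59, 59, 60, 58, 60, 58, 60, 65, 61, 56, 74, 150, 163, 159, 153, 150]
208 [198, 198, 198, 197, 179, 113, 75, 77, 78, 77, 74, 74, 73, 72, 74, 77, 77, 75, 78, 81, 75, 72, 80, 72, 75, 76, 77, 76, 75, 76, 73, 75, 75, 70, 76, 75, 76, 72, 76, 65, 89, 186, 201, 194, 185, 192]
209 [193, 190, 193, 196, 178, 111, 72, 76, 81, 76, 81, 81, 76, 77, 79, 79, 81, 81, 83, 77, 78, 78, 82, 84, 82, 86, 79, 82, 82, 82, 80, 82, 80, 81, 79, 83, 81, 84, 83, 81, 96, 180, 197, 190, 187, 190]
210 [188, 190, 188, 196, 178, 111, 76, 84, 82, 79, 82, 79, 80, 79, 79, 78, 77, 83, 80, 80, 78, 79, 80, 82, 85, 81, 82, 81, 77, 78, 80, 82, 77, 78, 81, 82, 81, 80, 83, 75, 93, 179, 194, 190, 189, 191]
216 [185, 186, 188, 187, 183, 146, 136, 113, 101, 105, 95, 92, 79, 82, 81, 91, 83, 84, 83, 87, 87, 84, 83, 86, 84, 88, 87, 85, 88, 87, 87, 90, 87, 86, 83
[... 171 characters left out ...]
85, 86, 79, 81, 81, 84, 87, 84, 84, 75, 74, 75, 73, 71, 143, 183, 188, 185, 182, 186]
(318, 162, 7, 21)
pocket ((560.1432495117188, 133.37515258789062), (22.235498428344727, 6.5725250244140625), 14.990230560302734)
stand mm ((558.0214233398438, 133.3665771484375), (81.9762191772461, 59.64788055419922), 14.99013900756836)Traceback (most recent call last):
  File "st.py", line 7, in <module>
    o=mask(im,(3,150,225),(22,255,255),b); c=big(o); print('orange area',cv2.contourArea(c),cv2.boundingRect(c))
                                             ~~~^^^
  File "m.py", line 5, in big
    c=max(cv2.findContours(m,0,2)[0],key=cv2.contourArea); return c
ValueError: max() iterable argument is empty
```

```bash
python3 - <<'E'
from m import *
im,p=load('w4'); g=cv2.cvtColor(im,cv2.COLOR_RGB2GRAY); print([int(x) for x in g[202:210,320]])
tp=np.array([0.56169519,0.13322233,0.19264757]); a=np.radians(-165); ex=np.array([np.cos(a),np.sin(a),0]);ey=np.array([np.sin(a),-np.cos(a),0])
for v in(206,206.5,207): d=onz(p,(322.8,v),tp[2]-.0099)-tp; print(v,'flange front: x',d@ex,'y',d@ey)
s=monitor.observe(); print(s['tool_pos'],s['tool_rot'],-np.array(p['R']).T@p['t']-tp)
E
```

```text
[102, 104, 102, 80, 45, 60, 75, 78]
206 flange front: x 0.015441116708339177 y 0.0015945785980311543
206.5 flange front: x 0.01510703189094288 y 0.0015951486905389244
207 flange front: x 0.014772613850318328 y 0.0015957196299632194
[0.56085765 0.13312944 0.19099428] [-3.14131150e+00  2.15456297e-03 -2.87954434e+00] [-0.08082951 -0.02130262  0.18681636]
```

{"api": "move_arm", "payload": {
  "deltas": [
    {"x": 0.0126,"y": -0.052,"z": 0,"wx": 0,"wy": 0,"wz": -2,"hand": 0},
    {"x": 0.0252,"y": -0.104,"z": 0,"wx": 0,"wy": 0,"wz": -4,"hand": 0},
    {"x": 0.038,"y": -0.156,"z": 0,"wx": 0,"wy": 0,"wz": -6,"hand": 0},
    {"x": 0.0508,"y": -0.208,"z": 0,"wx": 0,"wy": 0,"wz": -8.2,"hand": 0},
    {"x": 0.0634,"y": -0.2611,"z": 0,"wx": 0,"wy": 0,"wz": -8.2,"hand": 0},
    {"x": 0.0634,"y": -0.2611,"z": 0.01,"wx": 0,"wy": 0,"wz": -8.2,"hand": 0},
    {"x": 0.0634,"y": -0.2611,"z": 0.02,"wx": 0,"wy": 0,"wz": -8.2,"hand": 0},
    {"x": 0.0634,"y": -0.2611,"z": 0.02,"wx": 0,"wy": 0,"wz": -8.2,"hand": 0}
  ]
}}

```text
time: 7.48
tool_pos: [0.5662, -0.1338, 0.1684]
tool_rot: [3.139, -0.002, -2.735]
contact_force: [-0.0, -0.7, -0.6]
opening: 0.0134
```

```bash
python3 -c "
from h import *
s=monitor.observe();print(s['time'],s['tool_pos'],s['tool_rot'],s['contact_force'],s['torque'])
im,p=grab('wrist','w5'); print(proj(p,[.5667,-.1341,.107]))
a=im[90:290,200:440,::-1]; b,q=grab('scene','s5'); u=proj(q,[.567,-.135,.12]).astype(int);print(u)
b=b[u[1]-50:u[1]+50,u[0]-60:u[0]+60,::-1]
cv2.imwrite('pics/w5c.png',np.hstack([cv2.resize(a,(480,400),interpolation=3),cv2.resize(b,(320,267),interpolation=3) if 0 else cv2.copyMakeBorder(cv2.resize(b,(320,267),interpolation=2),0,133,0,0,0)]))"
```

```text
7.475 [ 0.56616545 -0.13375625  0.16836326] [ 3.13897039e+00 -2.12702874e-03 -2.73486367e+00] [-0.04032935 -0.68072159 -0.59975572] [ 0.0490876  -0.02171316 -0.01346273]
[319.41178398 204.05230695]
[315 246]
```

View pics/w5c.png

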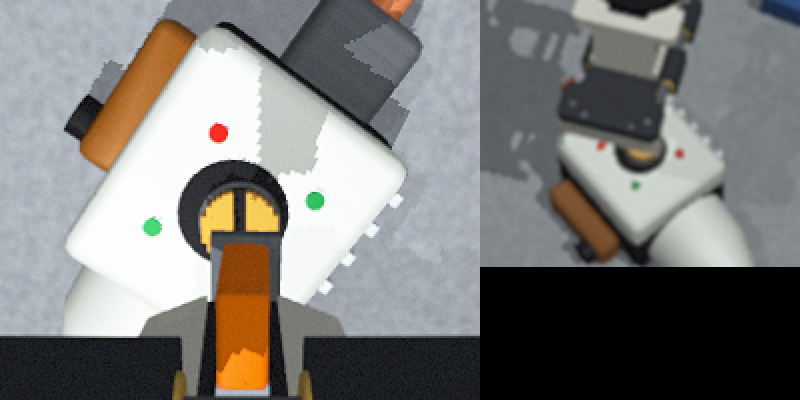

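The slot is vertical in the view at crop (239,210), which is u ≈ 319.5. The flange centre is at u ≈ 323, taken before the arm had settled. I measure again now that it has.

```bash
cat > sl.py <<'E'
from m import *
import sys
def meas(f):
    im,p=load(f); s=monitor.observe(); tp=s['tool_pos']; a=s['tool_rot'][2]; ex=np.array([np.cos(a),np.sin(a),0]);ey=np.array([np.sin(a),-np.cos(a),0])
    g=cv2.cvtColor(im,cv2.COLOR_RGB2GRAY).astype(float); h=cv2.cvtColor(im,cv2.COLOR_RGB2HSV)
    m=mask(im,(14,90,110),(30,255,255),(295,150,345,222)); pts=[]
    for v in range(150,222):
        xs=np.nonzero(m[v])[0]
        if len(xs)<8: continue
        gaps=np.diff(xs); i=gaps.argmax()
        if 3<=gaps[i]<=14 and abs((xs[i]+xs[i+1])/2-320)<6:
            d=onz(p,((xs[i]+xs[i+1])/2,v),.107)-tp; pts.append((v,gaps[i],d@ex*1000,d@ey*1000))
    P=np.array(pts); k=np.polyfit(P[:,2],P[:,3],1); print('rows',P[0,0],P[-1,0],'gap',P[:,1].mean(),'slot y at x=0',k[1],'deg vs tool x',np.degrees(np.arctan(k[0])))
    c=np.vstack([c for c in cv2.findContours(m,0,1)[0] if cv2.contourArea(c)>20]); W=np.array([onz(p,u[0].astype(float),.107)-tp for u in c])
    print('brass y range',(W@ey).min()*1000,(W@ey).max()*1000,'x max',(W@ex).max()*1000,'-> centre x',(W@ex).max()*1000-15.3)
    print(tp,a,s['contact_force'],s['time'])
    for v in range(206,214): print(v,[int(x) for x in g[v,300:346]])
if __name__=='__main__': grab('wrist',sys.argv[1]); meas(sys.argv[1])
E
python3 sl.py w6
```

```text
rows 185.0 221.0 gap 6.1 slot y at x=0 0.25120956038643405 deg vs tool x 1.4954125706368468
brass y range -15.15293725965579 16.069247601414336 x max 15.71218109607055 -> centre x 0.4121810960705492
[ 0.56724534 -0.13434643  0.17011558] -2.7347447030039858 [ 0.19573749 -0.70966806 -0.21135007] 7.625
206 [43, 129, 204, 213, 214, 142, 54, 42, 50, 45, 45, 39, 43, 42, 45, 47, 47, 43, 46, 51, 49, 53, 54, 53, 47, 45, 41, 40, 42, 44, 44, 41, 35, 40, 40, 37, 41, 42, 44, 42, 39, 33, 138, 247, 251, 249]
207 [48, 108, 199, 215, 211, 128, 54, 60, 58, 56, 58, 55, 57, 54, 54, 59, 60, 58, 56, 60, 65, 58, 64, 61, 55, 54, 58, 58, 56, 59, 57, 59, 58, 54, 51, 58, 54, 61, 58, 56, 43, 53, 223, 251, 249, 248]
208 [51, 79, 200, 218, 197, 122, 69, 74, 74, 71, 74, 76, 72, 71, 73, 71, 70, 77, 74, 72, 72, 71, 71, 76, 71, 74, 68, 70, 66, 70, 70, 71, 67, 72, 72, 71, 73, 74, 70, 63, 53, 139, 247, 252, 248, 247]
209 [53, 71, 182, 205, 198, 126, 74, 75, 76, 78, 72, 72, 77, 76, 73, 72, 79, 80, 80, 79, 75, 76, 74, 79, 79, 75, 80, 76, 79, 78, 74, 79, 74, 76, 77, 79, 76, 83, 82, 80, 85, 227, 250, 250, 247, 247]
210 [60, 46, 102, 123, 172, 123, 71, 75, 76, 81, 75, 73, 76, 75, 77, 74, 75, 78, 78, 79, 78, 77, 75, 78, 82, 77, 75, 75, 75, 75, 78, 76, 80, 74, 77, 78, 78, 78, 75, 75, 107, 247, 252, 248, 248, 247]
211 [53, 52, 49, 41, 129, 100, 73, 70, 76, 77, 79, 75, 71, 76, 76, 77, 77, 81, 78, 77, 80, 76, 78, 84, 81, 82, 77, 79, 75, 79, 77, 80, 72, 74, 74, 78, 82, 79, 77, 74, 106, 245, 251, 248, 247, 247]
212 [54, 55, 54, 49, 93, 80, 77, 79, 72, 75, 77, 75, 80, 77, 80, 82, 84, 81, 78, 81, 86, 81, 78, 81, 83, 81, 81, 82, 84, 82, 84, 79, 80, 76, 77, 77, 78, 78, 77, 76, 129, 246, 250, 248, 248, 247]
213 [51, 51, 53, 52, 94, 104, 98, 82, 73, 76, 76, 72, 83, 81, 82, 80, 81, 80, 84, 78, 80, 82, 84, 84, 85, 82, 81, 82, 84, 83, 81, 85, 84, 75, 78, 77, 81, 78, 77, 69, 155, 247, 250, 247, 248, 248]
```

```bash
sed -i 's/range(150,222)/range(150,204)/; /for v in range(206/d' sl.py; python3 -c "
from sl import *
meas('w6')
for n in ('w7','w8','w9'): grab('wrist',n); meas(n)"
```

```text
rows 185.0 203.0 gap 7.0 slot y at x=0 0.4811442091784419 deg vs tool x 0.030658625909454507
brass y range -15.15293725965579 16.069247601414336 x max 15.71218109607055 -> centre x 0.4121810960705492
[ 0.56724534 -0.13434643  0.17011558] -2.7347447030039858 [ 0.19573749 -0.70966806 -0.21135007] 7.625
rows 185.0 203.0 gap 6.052631578947368 slot y at x=0 0.8512987974351379 deg vs tool x -0.4295974847364636
brass y range -14.464887088944892 16.04230236327425 x max 15.487271755210283 -> centre x 0.18727175521028272
[ 0.56734273 -0.13459231  0.17031624] -2.735011560327331 [-0.01897914 -0.03909617 -1.47554749] 7.675
rows 185.0 203.0 gap 6.0 slot y at x=0 0.7484122601966541 deg vs tool x -0.0008998541768962968
brass y range -14.545540097712445 15.983252053179141 x max 15.349276833083868 -> centre x 0.049276833083867544
[ 0.56733244 -0.13479733  0.17037584] -2.735218574979793 [-0.3300316   0.20937806 -0.95331959] 7.725
rows 185.0 203.0 gap 7.0 slot y at x=0 1.0846274987139923 deg vs tool x -0.026913631067575192
brass y range -14.583163664295785 16.70972606606733 x max 15.329092636765575 -> centre x 0.029092636765573943
[ 0.56731532 -0.13494818  0.17036391] -2.7354868762786237 [-0.13863902 -0.50604087 -1.15758504] 7.775
```

The slot angle matches the tool to 0.0°, and the slot at about +1.7 mm (once settled) agrees with the flange at +1.6 mm. Now to descend to just above the head.

{"api": "move_arm", "payload": {
  "deltas": [
    {"x": 0,"y": 0,"z": 0.012,"wx": 0,"wy": 0,"wz": 0,"hand": 0},
    {"x": 0,"y": 0,"z": 0.024,"wx": 0,"wy": 0,"wz": 0,"hand": 0},
    {"x": 0,"y": 0,"z": 0.028,"wx": 0,"wy": 0,"wz": 0,"hand": 0},
    {"x": 0,"y": 0,"z": 0.028,"wx": 0,"wy": 0,"wz": 0,"hand": 0},
    {"x": 0,"y": 0,"z": 0.028,"wx": 0,"wy": 0,"wz": 0,"hand": 0},
    {"x": 0,"y": 0,"z": 0.028,"wx": 0,"wy": 0,"wz": 0,"hand": 0},
    {"x": 0,"y": 0,"z": 0.028,"wx": 0,"wy": 0,"wz": 0,"hand": 0},
    {"x": 0,"y": 0,"z": 0.028,"wx": 0,"wy": 0,"wz": 0,"hand": 0}
  ]
}}

```text
time: 8.78
tool_pos: [0.5671, -0.1355, 0.142]
tool_rot: [-3.141, 0.0, -2.736]
contact_force: [-0.4, 0.3, -0.2]
opening: 0.0136
```

```bash
python3 -c "
from sl import *
grab('wrist','w10')
try: meas('w10')
except Exception as e: print(e,monitor.observe())
im,p=load('w10'); g=cv2.cvtColor(im,cv2.COLOR_RGB2GRAY)
for v in(208,210): print([int(x) for x in g[v,298:348]])"
```

```text
rows 196.0 203.0 gap 8.0 slot y at x=0 1.2437811097252898 deg vs tool x -0.04003480605997472
brass y range -13.92914814807842 17.132227707062558 x max 15.721285665690713 -> centre x 0.42128566569071246
[ 0.56702705 -0.13552198  0.14200015] -2.7364879963186235 [-0.4248015   0.22955197 -1.15126605] 8.825
[51, 67, 113, 144, 142, 137, 183, 124, 74, 75, 76, 73, 72, 75, 71, 69, 76, 69, 71, 75, 79, 74, 72, 74, 74, 76, 73, 68, 72, 71, 66, 69, 70, 72, 69, 70, 71, 72, 73, 74, 70, 65, 73, 97, 107, 101, 78, 38, 30, 34]
[51, 73, 114, 205, 215, 217, 200, 119, 69, 73, 77, 78, 75, 74, 76, 77, 78, 75, 76, 76, 83, 79, 78, 74, 78, 78, 76, 83, 81, 75, 75, 79, 78, 81, 79, 74, 76, 78, 85, 82, 78, 75, 80, 123, 132, 124, 85, 50, 23, 25]
```

{"api": "move_arm", "payload": {
  "deltas": [
    {"x": 0,"y": -0.0002,"z": 0.002,"wx": 0,"wy": 0,"wz": 0,"hand": 0},
    {"x": 0,"y": -0.0002,"z": 0.004,"wx": 0,"wy": 0,"wz": 0,"hand": 0},
    {"x": 0,"y": -0.0002,"z": 0.005,"wx": 0,"wy": 0,"wz": 0,"hand": 0},
    {"x": 0,"y": -0.0002,"z": 0.006,"wx": 0,"wy": 0,"wz": 0,"hand": 0},
    {"x": 0,"y": -0.0002,"z": 0.007,"wx": 0,"wy": 0,"wz": 0,"hand": 0},
    {"x": 0,"y": -0.0002,"z": 0.007,"wx": 0,"wy": 0,"wz": 0,"hand": 0},
    {"x": 0,"y": -0.0002,"z": 0.007,"wx": 0,"wy": 0,"wz": 0,"hand": 0}
  ]
}}

```text
time: 9.7
tool_pos: [0.5671, -0.1357, 0.135]
tool_rot: [3.142, 0.0, -2.736]
contact_force: [-0.3, 0.5, -1.0]
opening: 0.0136
```

At 135 mm there is no contact force, although the head top would be met at about 137 mm, so the blade is in the slot. Continuing down.

{"api": "move_arm", "payload": {
  "deltas": [
    {"x": 0,"y": 0,"z": 0.001,"wx": 0,"wy": 0,"wz": 0,"hand": 0},
    {"x": 0,"y": 0,"z": 0.002,"wx": 0,"wy": 0,"wz": 0,"hand": 0},
    {"x": 0,"y": 0,"z": 0.003,"wx": 0,"wy": 0,"wz": 0,"hand": 0},
    {"x": 0,"y": 0,"z": 0.004,"wx": 0,"wy": 0,"wz": 0,"hand": 0},
    {"x": 0,"y": 0,"z": 0.004,"wx": 0,"wy": 0,"wz": 0,"hand": 0},
    {"x": 0,"y": 0,"z": 0.004,"wx": 0,"wy": 0,"wz": 0,"hand": 0}
  ]
}}

```text
time: 10.45
tool_pos: [0.5671, -0.1357, 0.1309]
tool_rot: [3.142, 0.0, -2.736]
contact_force: [-0.3, -0.1, -0.1]
opening: 0.0137
```

{"api": "move_arm", "payload": {
  "deltas": [
    {"x": 0,"y": 0,"z": 0.0005,"wx": 0,"wy": 0,"wz": 0,"hand": 0},
    {"x": 0,"y": 0,"z": 0.001,"wx": 0,"wy": 0,"wz": 0,"hand": 0},
    {"x": 0,"y": 0,"z": 0.001,"wx": 0,"wy": 0,"wz": 0,"hand": 0},
    {"x": 0,"y": 0,"z": 0.001,"wx": 0,"wy": 0,"wz": 0,"hand": 0}
  ]
}}

```text
time: 10.95
tool_pos: [0.5673, -0.1358, 0.1302]
tool_rot: [-3.141, 0.001, -2.737]
contact_force: [0.2, -0.1, 3.1]
opening: 0.0135
```

```bash
cat > f.py <<'E'
from h import *
F=[];T=[]
for i in range(5):
    s=monitor.observe(); F.append(s['contact_force']);T.append(s['torque']); viewer.read_camera('top')
print(s['time'],s['tool_pos'],s['tool_rot'],np.degrees(s['qpos'][5]),'F',np.mean(F,0).round(2),'T',np.mean(T,0).round(3),s['opening'])
E
python3 f.py
```

```text
11.15 [ 0.56720891 -0.13574706  0.13003753] [-3.14139655e+00  3.55802802e-04 -2.73652622e+00] -134.20111023763297 F [0.25 0.27 3.05] T [ 0.09   0.069 -0.006] 0.013304113998010117
```

Seated: TCP at 130.0 mm, with about 4 N on the sprung floor. Now I turn clockwise (+wz), watching the torque.

{"api": "move_arm", "payload": {
  "deltas": [
    {"x": 0,"y": 0,"z": 0,"wx": 0,"wy": 0,"wz": 4,"hand": 0},
    {"x": 0,"y": 0,"z": 0,"wx": 0,"wy": 0,"wz": 8,"hand": 0},
    {"x": 0,"y": 0,"z": 0,"wx": 0,"wy": 0,"wz": 12,"hand": 0},
    {"x": 0,"y": 0,"z": 0,"wx": 0,"wy": 0,"wz": 16,"hand": 0},
    {"x": 0,"y": 0,"z": 0,"wx": 0,"wy": 0,"wz": 20,"hand": 0},
    {"x": 0,"y": 0,"z": 0,"wx": 0,"wy": 0,"wz": 24,"hand": 0},
    {"x": 0,"y": 0,"z": 0,"wx": 0,"wy": 0,"wz": 27,"hand": 0},
    {"x": 0,"y": 0,"z": 0,"wx": 0,"wy": 0,"wz": 30,"hand": 0}
  ]
}}

```text
time: 12.2
tool_pos: [0.5669, -0.1358, 0.1299]
tool_rot: [-3.141, -0.0, 3.022]
contact_force: [-1.0, -0.3, 3.9]
opening: 0.0134
```

```bash
python3 f.py
```

```text
12.4 [ 0.56694974 -0.13578095  0.12987947] [-3.14149572e+00 -2.68154479e-04  3.02430556e+00] -104.26921487502942 F [-1.11 -0.5   2.73] T [-0.093  0.232  0.107] 0.014030591186446565
```

{"api": "move_arm", "payload": {
  "deltas": [
    {"x": 0,"y": 0,"z": 0,"wx": 0,"wy": 0,"wz": 5,"hand": 0},
    {"x": 0,"y": 0,"z": 0,"wx": 0,"wy": 0,"wz": 10,"hand": 0},
    {"x": 0,"y": 0,"z": 0,"wx": 0,"wy": 0,"wz": 15,"hand": 0},
    {"x": 0,"y": 0,"z": 0,"wx": 0,"wy": 0,"wz": 20,"hand": 0},
    {"x": 0,"y": 0,"z": 0,"wx": 0,"wy": 0,"wz": 25,"hand": 0},
    {"x": 0,"y": 0,"z": 0,"wx": 0,"wy": 0,"wz": 30,"hand": 0},
    {"x": 0,"y": 0,"z": 0,"wx": 0,"wy": 0,"wz": 35,"hand": 0},
    {"x": 0,"y": 0,"z": 0,"wx": 0,"wy": 0,"wz": 40,"hand": 0}
  ]
}}

```text
time: 13.45
tool_pos: [0.5665, -0.1354, 0.1297]
tool_rot: [-3.141, -0.001, 2.323]
contact_force: [-1.9, 0.2, 2.6]
opening: 0.0134
```

```bash
python3 f.py
```

```text
13.65 [ 0.56664254 -0.13549715  0.12974193] [-3.14117387e+00 -1.05728517e-03  2.32727163e+00] -64.3307810742764 F [-2.37  0.38  3.23] T [0.022 0.57  0.118] 0.013438902774014572
```

{"api": "move_arm", "payload": {
  "deltas": [
    {"x": 0,"y": 0,"z": 0,"wx": 0,"wy": 0,"wz": 3,"hand": 0},
    {"x": 0,"y": 0,"z": 0,"wx": 0,"wy": 0,"wz": 6,"hand": 0},
    {"x": 0,"y": 0,"z": 0,"wx": 0,"wy": 0,"wz": 8,"hand": 0},
    {"x": 0,"y": 0,"z": 0,"wx": 0,"wy": 0,"wz": 10,"hand": 0},
    {"x": 0,"y": 0,"z": 0,"wx": 0,"wy": 0,"wz": 12,"hand": 0},
    {"x": 0,"y": 0,"z": 0,"wx": 0,"wy": 0,"wz": 12,"hand": 0}
  ]
}}

```text
time: 14.45
tool_pos: [0.5669, -0.1355, 0.1298]
tool_rot: [-3.141, -0.001, 2.115]
contact_force: [-4.6, 1.2, 2.4]
opening: 0.0135
```

```bash
python3 f.py
```

```text
14.65 [ 0.56698243 -0.13558105  0.12984034] [-3.14150480e+00 -3.48819767e-04  2.11587676e+00] -52.21814777968665 F [-3.87  1.27  2.89] T [0.26  0.887 0.103] 0.013570422751284521
```

{"api": "move_arm", "payload": {
  "deltas": [
    {"x": 0,"y": 0,"z": 0,"wx": 0,"wy": 0,"wz": 1,"hand": 0},
    {"x": 0,"y": 0,"z": 0,"wx": 0,"wy": 0,"wz": 2,"hand": 0},
    {"x": 0,"y": 0,"z": 0,"wx": 0,"wy": 0,"wz": 3,"hand": 0},
    {"x": 0,"y": 0,"z": 0,"wx": 0,"wy": 0,"wz": 3,"hand": 0}
  ]
}}

```text
time: 15.2
tool_pos: [0.5671, -0.1356, 0.1299]
tool_rot: [3.142, -0.0, 2.063]
contact_force: [-3.5, 2.3, 2.3]
opening: 0.0132
```

```bash
python3 f.py
```

```text
15.4 [ 0.56707223 -0.13564878  0.12990499] [ 3.14151631e+00 -1.33852775e-04  2.06322914e+00] -49.204796977556214 F [-4.11  1.66  2.81] T [0.331 0.874 0.094] 0.013826750470395315
```

{"api": "move_arm", "payload": {
  "deltas": [
    {"x": 0,"y": 0,"z": 0,"wx": 0,"wy": 0,"wz": 1,"hand": 0},
    {"x": 0,"y": 0,"z": 0,"wx": 0,"wy": 0,"wz": 2,"hand": 0},
    {"x": 0,"y": 0,"z": 0,"wx": 0,"wy": 0,"wz": 2,"hand": 0}
  ]
}}

```text
time: 15.82
tool_pos: [0.5671, -0.1357, 0.1299]
tool_rot: [3.141, -0.0, 2.028]
contact_force: [-3.9, 1.9, 2.9]
opening: 0.0135
```

```bash
python3 f.py
```

```text
16.025 [ 0.5670838  -0.13568252  0.12990703] [ 3.14151326e+00 -6.12484247e-05  2.02832110e+00] -47.20478135698035 F [-3.43  2.09  2.83] T [0.378 0.861 0.12 ] 0.013609083978706653
```

{"api": "move_arm", "payload": {
  "deltas": [
    {"x": 0,"y": 0,"z": 0,"wx": 0,"wy": 0,"wz": 1,"hand": 0},
    {"x": 0,"y": 0,"z": 0,"wx": 0,"wy": 0,"wz": 1.5,"hand": 0},
    {"x": 0,"y": 0,"z": 0,"wx": 0,"wy": 0,"wz": 1.5,"hand": 0}
  ]
}}

```text
time: 16.45
tool_pos: [0.5671, -0.1357, 0.1299]
tool_rot: [3.141, -0.0, 2.002]
contact_force: [-2.8, 2.3, 3.1]
opening: 0.0136
```

```bash
python3 f.py
```

```text
16.65 [ 0.56709575 -0.13566244  0.12989951] [ 3.14149851e+00 -1.01316635e-04  2.00211767e+00] -45.703381655792136 F [-3.48  2.09  3.07] T [0.408 0.855 0.101] 0.013386034806759534
```

{"api": "move_arm", "payload": {
  "deltas": [
    {"x": 0,"y": 0,"z": 0,"wx": 0,"wy": 0,"wz": 1,"hand": 0},
    {"x": 0,"y": 0,"z": 0,"wx": 0,"wy": 0,"wz": 2,"hand": 0},
    {"x": 0,"y": 0,"z": 0,"wx": 0,"wy": 0,"wz": 2,"hand": 0}
  ]
}}

```text
time: 17.08
tool_pos: [0.5671, -0.1357, 0.1299]
tool_rot: [3.141, -0.0, 1.967]
contact_force: [-3.5, 2.8, 3.2]
opening: 0.0133
```

```bash
python3 f.py; python3 -c "
from h import *
im,p=grab('wrist','w11')
cv2.imwrite('pics/w11c.png',cv2.resize(im[120:290,220:430,::-1],None,fx=3,fy=3,interpolation=2))"
```

```text
17.275 [ 0.56707857 -0.1356771   0.12989592] [ 3.14153851e+00 -1.22204387e-04  1.96722577e+00] -43.70546848310139 F [-3.45  2.6   3.23] T [0.427 0.846 0.127] 0.013814434646311328
```

View pics/w11c.png

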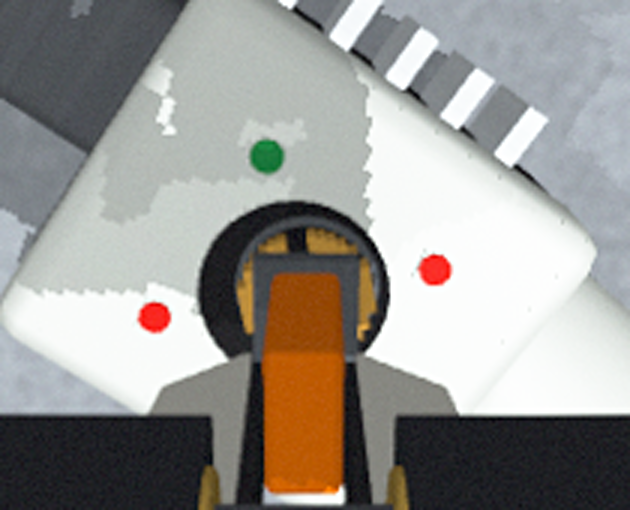

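The slot end shows at crop (296,240), slightly left of the head centre at (308,285), with the green dot at (266,156). I'll measure the slot against the green line.

```bash
python3 - <<'E'
from m import *
im,p=load('w11'); g=cv2.cvtColor(im,cv2.COLOR_RGB2GRAY)
for v in range(192,206): print(v,[int(x) for x in g[v,298:350]])
E
```

```text
192 [189, 122, 46, 19, 23, 26, 24, 26, 24, 20, 22, 22, 33, 27, 27, 23, 30, 29, 42, 50, 52, 56, 59, 64, 61, 60, 59, 53, 48, 48, 39, 17, 25, 18, 21, 20, 14, 34, 98, 164, 184, 185, 184, 181, 181, 228, 237, 247, 249, 249, 249, 249]
193 [109, 29, 22, 25, 24, 22, 29, 32, 33, 23, 28, 20, 27, 27, 39, 43, 61, 58, 62, 72, 74, 76, 76, 72, 74, 75, 72, 74, 75, 71, 66, 55, 46, 40, 34, 15, 23, 17, 14, 102, 152, 182, 186, 185, 181, 177, 215, 246, 249, 249, 249, 249]
194 [20, 22, 30, 27, 27, 18, 29, 25, 22, 30, 26, 31, 36, 53, 53, 71, 74, 74, 72, 77, 78, 71, 69, 72, 70, 68, 70, 76, 74, 74, 75, 73, 76, 56, 56, 40, 25, 17, 22, 18, 73, 145, 184, 183, 183, 177, 244, 251, 249, 249, 250, 249]
195 [30, 33, 34, 33, 28, 33, 30, 25, 28, 24, 37, 50, 58, 72, 73, 78, 80, 67, 69, 64, 59, 56, 42, 44, 47, 57, 57, 54, 56, 56, 65, 74, 77, 76, 74, 64, 52, 37, 30, 19, 14, 67, 140, 184, 183, 219, 248, 249, 249, 249, 249, 249]
196 [20, 29, 27, 27, 28, 30, 19, 21, 28, 35, 61, 76, 75, 75, 68, 64, 56, 46, 33, 30, 13, 15, 23, 14, 60, 80, 78, 54, 59, 70, 50, 53, 58, 72, 73, 74, 66, 67, 51, 33, 20, 15, 35, 135, 174, 248, 252, 2
[... 1377 characters left out ...]
, 16, 103, 247, 253, 249, 249]
203 [29, 28, 29, 53, 75, 81, 77, 56, 82, 95, 108, 129, 134, 125, 125, 122, 122, 90, 47, 20, 28, 27, 28, 29, 57, 106, 123, 122, 124, 127, 127, 128, 125, 126, 124, 124, 126, 119, 101, 97, 90, 76, 71, 74, 64, 36, 9, 18, 225, 254, 251, 249]
204 [25, 28, 38, 73, 79, 85, 69, 52, 68, 71, 68, 82, 85, 90, 87, 84, 81, 74, 55, 46, 45, 48, 48, 44, 42, 77, 82, 95, 95, 94, 94, 98, 98, 96, 93, 97, 99, 92, 84, 78, 85, 56, 59, 70, 75, 55, 28, 28, 105, 250, 253, 249]
205 [29, 31, 60, 83, 82, 84, 68, 57, 56, 53, 56, 51, 50, 54, 49, 47, 56, 56, 53, 55, 60, 56, 59, 59, 53, 57, 53, 52, 53, 54, 54, 52, 55, 51, 49, 49, 55, 51, 55, 56, 56, 36, 41, 72, 79, 65, 51, 34, 22, 224, 253, 250]
```

{"api": "move_arm", "payload": {
  "deltas": [
    {"x": 0,"y": 0,"z": 0,"wx": 0,"wy": 0,"wz": 0.5,"hand": 0},
    {"x": 0,"y": 0,"z": 0,"wx": 0,"wy": 0,"wz": 1,"hand": 0},
    {"x": 0,"y": 0,"z": 0,"wx": 0,"wy": 0,"wz": 1,"hand": 0}
  ]
}}

```text
time: 17.75
tool_pos: [0.5671, -0.1357, 0.1299]
tool_rot: [3.142, -0.0, 1.95]
contact_force: [-3.3, 1.2, 2.6]
opening: 0.0136
```

```bash
python3 f.py
```

```text
17.95 [ 0.56710854 -0.13568853  0.12989659] [ 3.14150679e+00 -7.04400291e-05  1.94974860e+00] -42.70317624525881 F [-3.2   2.08  2.91] T [0.426 0.831 0.142] 0.014104287665372313
```

Torque is rising (0.10 → 0.127 → 0.142), so I take another small step.

{"api": "move_arm", "payload": {
  "deltas": [
    {"x": 0,"y": 0,"z": 0,"wx": 0,"wy": 0,"wz": 0.5,"hand": 0},
    {"x": 0,"y": 0,"z": 0,"wx": 0,"wy": 0,"wz": 1,"hand": 0},
    {"x": 0,"y": 0,"z": 0,"wx": 0,"wy": 0,"wz": 1,"hand": 0}
  ]
}}

```text
time: 18.38
tool_pos: [0.5671, -0.1357, 0.1299]
tool_rot: [3.142, -0.0, 1.932]
contact_force: [-4.9, 1.8, 3.1]
opening: 0.0133
```

```bash
python3 f.py
```

```text
18.575 [ 0.5670882  -0.13567191  0.12991672] [ 3.14151000e+00 -7.97620965e-05  1.93230827e+00] -41.70336737131988 F [-3.79  2.23  3.01] T [0.435 0.833 0.215] 0.013210954419536151
```

At 0.215 N m it is clearly at the stop. I back off within the slot play to centre the blade, then lift straight out.

{"api": "move_arm", "payload": {
  "deltas": [
    {"x": 0,"y": 0,"z": 0,"wx": 0,"wy": 0,"wz": -3,"hand": 0},
    {"x": 0,"y": 0,"z": 0,"wx": 0,"wy": 0,"wz": -6,"hand": 0},
    {"x": 0,"y": 0,"z": 0,"wx": 0,"wy": 0,"wz": -7,"hand": 0},
    {"x": 0,"y": 0,"z": 0,"wx": 0,"wy": 0,"wz": -7,"hand": 0}
  ]
}}

```text
time: 19.12
tool_pos: [0.5675, -0.136, 0.1301]
tool_rot: [3.141, 0.001, 2.054]
contact_force: [-0.9, 0.6, 3.6]
opening: 0.0134
```

```bash
python3 f.py
```

```text
19.325 [ 0.56734643 -0.13588509  0.13002562] [3.14109392e+00 5.57347072e-04 2.05393618e+00] -48.67640623314358 F [-1.96  0.74  3.09] T [ 0.118  0.462 -0.024] 0.013708253332518145
```

{"api": "move_arm", "payload": {
  "deltas": [
    {"x": 0,"y": 0,"z": -0.005,"wx": 0,"wy": 0,"wz": 0,"hand": 0},
    {"x": 0,"y": 0,"z": -0.012,"wx": 0,"wy": 0,"wz": 0,"hand": 0},
    {"x": 0,"y": 0,"z": -0.025,"wx": 0,"wy": 0,"wz": 0,"hand": 0},
    {"x": 0,"y": 0,"z": -0.045,"wx": 0,"wy": 0,"wz": 0,"hand": 0},
    {"x": 0,"y": 0,"z": -0.06,"wx": 0,"wy": 0,"wz": 0,"hand": 0},
    {"x": 0,"y": 0,"z": -0.06,"wx": 0,"wy": 0,"wz": 0,"hand": 0},
    {"x": 0,"y": 0,"z": -0.06,"wx": 0,"wy": 0,"wz": 0,"hand": 0}
  ]
}}

```text
time: 20.25
tool_pos: [0.5668, -0.1356, 0.1894]
tool_rot: [-3.141, -0.001, 2.054]
contact_force: [0.6, 0.4, -0.2]
opening: 0.0137
```

```bash
python3 f.py; python3 - <<'E'
from m import *
im,p=grab('wrist','w12'); g=cv2.cvtColor(im,cv2.COLOR_RGB2GRAY)
cv2.imwrite('pics/w12c.png',cv2.resize(im[90:290,200:440,::-1],None,fx=3,fy=3,interpolation=2))
d={}
for n,lo,hi in(('red',(0,150,120),(6,255,255)),('green',(50,120,60),(80,255,255))):
    k,l,st,ce=cv2.connectedComponentsWithStats(mask(im,lo,hi,(210,100,430,250)))
    for i in range(1,k):
        if st[i,4]>10: print(n,st[i,4],ce[i].round(1),onz(p,ce[i],.095)[:2]*1000)
m=mask(im,(14,90,110),(30,255,255),(290,150,350,204)); P=[]
for v in range(150,204):
    xs=np.nonzero(m[v])[0]
    if len(xs)<8: continue
    gp=np.diff(xs); i=gp.argmax()
    if 3<=gp[i]<=12: P.append(onz(p,((xs[i]+xs[i+1])/2,v),.107)[:2]*1000)
P=np.array(P); mu=P.mean(0); w,v=np.linalg.eigh(np.cov((P-mu).T)); print(len(P),mu,'slot deg',np.degrees(np.arctan2(v[1,1],v[0,1])))
for v in(207,208,209,210): print([int(x) for x in g[v,300:346]])
E
```

```text
20.45 [ 0.56678969 -0.13557027  0.1892122 ] [-3.14080983e+00 -1.00043757e-03  2.05444402e+00] -48.699339807218344 F [-0.05 -0.03 -0.67] T [-0.071  0.036 -0.004] 0.013362764775333992
red 52 [356.5 190.5] [ 593.95069555 -119.68134477]
red 51 [280.3 197.1] [ 536.63258026 -156.63170246]
green 55 [314.6 155.8] [ 546.72727352 -109.37144895]
26 [ 565.02695392 -131.02794903] slot deg 122.9405757946414
[33, 39, 40, 41, 45, 59, 64, 61, 59, 55, 59, 54, 60, 56, 60, 56, 61, 60, 59, 55, 55, 60, 57, 62, 63, 59, 60, 59, 52, 58, 60, 62, 58, 56, 56, 54, 57, 58, 60, 52, 124, 254, 255, 252, 251, 251]
[36, 42, 40, 38, 48, 66, 69, 70, 68, 69, 67, 67, 69, 63, 65, 65, 72, 71, 66, 65, 68, 63, 68, 71, 66, 70, 69, 70, 69, 66, 66, 65, 69, 65, 66, 68, 68, 66, 65, 56, 157, 254, 254, 251, 251, 251]
[31, 40, 39, 35, 46, 62, 70, 66, 66, 65, 70, 72, 64, 67, 65, 68, 72, 70, 66, 69, 68, 67, 68, 70, 75, 70, 69, 69, 68, 71, 72, 73, 67, 67, 71, 71, 72, 69, 73, 60, 157, 253, 253, 251, 251, 251]
[85, 27, 32, 33, 34, 70, 68, 70, 70, 69, 69, 67, 68, 65, 68, 64, 71, 65, 66, 68, 70, 66, 70, 73, 71, 67, 70, 69, 71, 73, 72, 66, 68, 71, 68, 73, 66, 74, 67, 62, 160, 252, 253, 251, 251, 251]
```

View pics/w12c.png

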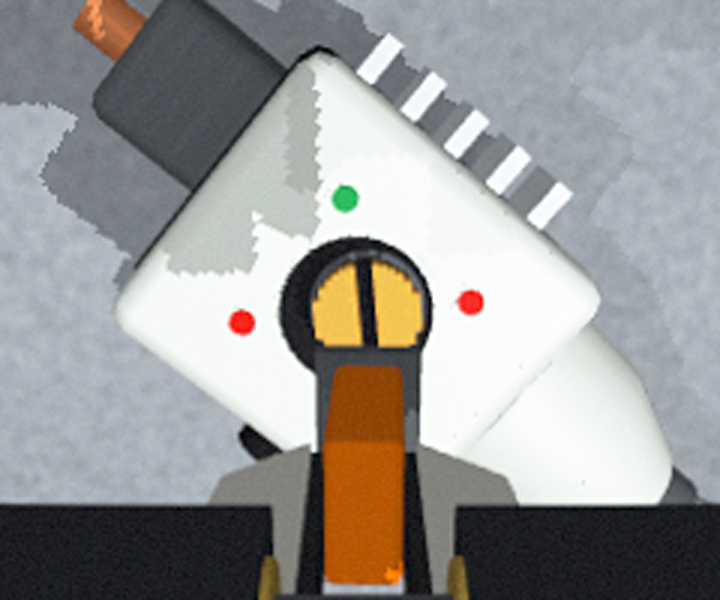

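The slot measures 122.9°, the same as the green line at 122.9°, so the fastener is locked with the key clear of it. Returning to the stand.

{"api": "move_arm", "payload": {
  "deltas": [
    {"x": 0.034,"y": 0.017,"z": 0,"wx": 0,"wy": 0,"wz": -10,"hand": 0},
    {"x": 0.068,"y": 0.034,"z": 0,"wx": 0,"wy": 0,"wz": -20,"hand": 0},
    {"x": 0.102,"y": 0.051,"z": 0,"wx": 0,"wy": 0,"wz": -30,"hand": 0},
    {"x": 0.136,"y": 0.068,"z": 0,"wx": 0,"wy": 0,"wz": -40,"hand": 0},
    {"x": 0.17,"y": 0.085,"z": 0,"wx": 0,"wy": 0,"wz": -50,"hand": 0},
    {"x": 0.204,"y": 0.102,"z": 0,"wx": 0,"wy": 0,"wz": -60,"hand": 0},
    {"x": 0.23,"y": 0.113,"z": 0,"wx": 0,"wy": 0,"wz": -69,"hand": 0},
    {"x": 0.241,"y": 0.1192,"z": 0,"wx": 0,"wy": 0,"wz": -77.3,"hand": 0}
  ]
}}

```text
time: 21.55
tool_pos: [0.5602, 0.1348, 0.1898]
tool_rot: [3.141, -0.0, -2.873]
contact_force: [1.2, 0.4, -0.6]
opening: 0.0136
```

{"api": "move_arm", "payload": {
  "deltas": [
    {"x": 0,"y": 0,"z": 0.04,"wx": 0,"wy": 0,"wz": 0,"hand": 0},
    {"x": 0,"y": 0,"z": 0.07,"wx": 0,"wy": 0,"wz": 0,"hand": 0},
    {"x": 0,"y": 0,"z": 0.09,"wx": 0,"wy": 0,"wz": 0,"hand": 0},
    {"x": 0,"y": 0,"z": 0.09,"wx": 0,"wy": 0,"wz": 0,"hand": 0},
    {"x": 0,"y": 0,"z": 0.09,"wx": 0,"wy": 0,"wz": 0,"hand": 0},
    {"x": 0,"y": 0,"z": 0.09,"wx": 0,"wy": 0,"wz": 0,"hand": 0},
    {"x": 0,"y": 0,"z": 0.09,"wx": 0,"wy": 0,"wz": 0,"hand": 0},
    {"x": 0,"y": 0,"z": 0.09,"wx": 0,"wy": 0,"wz": 0,"hand": 0}
  ]
}}

```text
time: 22.55
tool_pos: [0.5607, 0.1331, 0.1003]
tool_rot: [-3.142, 0.001, -2.88]
contact_force: [-0.5, -0.6, -0.2]
opening: 0.0136
```

```bash
python3 f.py
```

```text
22.75 [0.56057132 0.13308517 0.0999936 ] [ 3.14154452e+00  1.58489832e-04 -2.87964671e+00] -99.2778250614033 F [-0.03 -0.18 -0.79] T [ 0.046  0.013 -0.012] 0.013889481901769694
```

{"api": "move_arm", "payload": {
  "deltas": [
    {"x": 0,"y": -0.0007,"z": 0.015,"wx": 0,"wy": 0,"wz": 0,"hand": 0},
    {"x": 0,"y": -0.0007,"z": 0.03,"wx": 0,"wy": 0,"wz": 0,"hand": 0},
    {"x": 0,"y": -0.0007,"z": 0.037,"wx": 0,"wy": 0,"wz": 0,"hand": 0},
    {"x": 0,"y": -0.0007,"z": 0.04,"wx": 0,"wy": 0,"wz": 0,"hand": 0},
    {"x": 0,"y": -0.0007,"z": 0.042,"wx": 0,"wy": 0,"wz": 0,"hand": 0},
    {"x": 0,"y": -0.0007,"z": 0.044,"wx": 0,"wy": 0,"wz": 0,"hand": 0},
    {"x": 0,"y": -0.0007,"z": 0.046,"wx": 0,"wy": 0,"wz": 0,"hand": 0},
    {"x": 0,"y": -0.0007,"z": 0.046,"wx": 0,"wy": 0,"wz": 0,"hand": 0}
  ]
}}

```text
time: 23.8
tool_pos: [0.5607, 0.1324, 0.0539]
tool_rot: [3.142, 0.0, -2.88]
contact_force: [0.5, 0.2, -0.6]
opening: 0.0137
```

In the pocket with no force. Continuing down to the flange.

{"api": "move_arm", "payload": {
  "deltas": [
    {"x": 0,"y": 0,"z": 0.004,"wx": 0,"wy": 0,"wz": 0,"hand": 0},
    {"x": 0,"y": 0,"z": 0.008,"wx": 0,"wy": 0,"wz": 0,"hand": 0},
    {"x": 0,"y": 0,"z": 0.011,"wx": 0,"wy": 0,"wz": 0,"hand": 0},
    {"x": 0,"y": 0,"z": 0.0125,"wx": 0,"wy": 0,"wz": 0,"hand": 0},
    {"x": 0,"y": 0,"z": 0.0135,"wx": 0,"wy": 0,"wz": 0,"hand": 0},
    {"x": 0,"y": 0,"z": 0.0135,"wx": 0,"wy": 0,"wz": 0,"hand": 0},
    {"x": 0,"y": 0,"z": 0.0135,"wx": 0,"wy": 0,"wz": 0,"hand": 0}
  ]
}}

```text
time: 24.68
tool_pos: [0.5608, 0.1324, 0.0405]
tool_rot: [3.142, 0.0, -2.88]
contact_force: [0.3, -0.3, -0.3]
opening: 0.013
```

```bash
python3 f.py
```

```text
24.875 [0.56079332 0.13244114 0.04052028] [ 3.14155603e+00  2.44919574e-04 -2.87957957e+00] -99.34914541370689 F [ 0.08  0.05 -0.87] T [ 0.038  0.027 -0.016] 0.013887040908565802
```

{"api": "move_arm", "payload": {
  "deltas": [
    {"x": 0,"y": 0,"z": 0.0006,"wx": 0,"wy": 0,"wz": 0,"hand": 0},
    {"x": 0,"y": 0,"z": 0.0006,"wx": 0,"wy": 0,"wz": 0,"hand": 0},
    {"x": 0,"y": 0,"z": 0.0006,"wx": 0,"wy": 0,"wz": 0,"hand": 0.2},
    {"x": 0,"y": 0,"z": 0.0006,"wx": 0,"wy": 0,"wz": 0,"hand": 0.3},
    {"x": 0,"y": 0,"z": 0.0006,"wx": 0,"wy": 0,"wz": 0,"hand": 0.5},
    {"x": 0,"y": 0,"z": 0.0006,"wx": 0,"wy": 0,"wz": 0,"hand": 0.7},
    {"x": 0,"y": 0,"z": 0.0006,"wx": 0,"wy": 0,"wz": 0,"hand": 0.7},
    {"x": 0,"y": 0,"z": 0.0006,"wx": 0,"wy": 0,"wz": 0,"hand": 0.7}
  ]
}}

```text
time: 25.92
tool_pos: [0.5607, 0.1324, 0.0398]
tool_rot: [3.142, 0.0, -2.88]
contact_force: [-0.3, 0.6, -0.4]
opening: 0.0619
```

{"api": "move_arm", "payload": {
  "deltas": [
    {"x": 0,"y": 0,"z": 0,"wx": 0,"wy": 0,"wz": 0,"hand": 0.7},
    {"x": 0,"y": 0,"z": 0,"wx": 0,"wy": 0,"wz": 0,"hand": 0.7},
    {"x": 0,"y": 0,"z": -0.02,"wx": 0,"wy": 0,"wz": 0,"hand": 0.7},
    {"x": 0,"y": 0,"z": -0.05,"wx": 0,"wy": 0,"wz": 0,"hand": 0.7},
    {"x": 0,"y": 0,"z": -0.09,"wx": 0,"wy": 0,"wz": 0,"hand": 0.7},
    {"x": 0,"y": 0,"z": -0.13,"wx": 0,"wy": 0,"wz": 0,"hand": 0.7},
    {"x": 0,"y": 0,"z": -0.15,"wx": 0,"wy": 0,"wz": 0,"hand": 0.7},
    {"x": 0,"y": 0,"z": -0.15,"wx": 0,"wy": 0,"wz": 0,"hand": 0.7}
  ]
}}

```text
time: 26.92
tool_pos: [0.5616, 0.1325, 0.1914]
tool_rot: [-3.141, 0.004, -2.88]
contact_force: [0.5, 0.7, 0.1]
opening: 0.0643
```

```bash
python3 f.py; python3 - <<'E'
from h import *
im,p=grab('wrist','w13'); t,q=grab('top','t13')
cv2.imwrite('pics/w13c.png',np.hstack([cv2.resize(im[90:270,220:420,::-1],None,fx=2,fy=2,interpolation=2),cv2.resize(t[120:240,140:400,::-1],(390,360)[0:2],interpolation=2)]))
E
python3 st.py w13 270 110 365 240
```

```text
27.125 [0.55998662 0.13233877 0.18828538] [ 3.14111592e+00 -2.59544723e-03 -2.87958399e+00] -99.34790278211136 F [-0.13 -0.08 -0.33] T [ 0.046 -0.007 -0.006] 0.06432442174847966
stand mm ((558.3711547851562, 133.48431396484375), (81.43659210205078, 59.675453186035156), 14.960160255432129)
orange area 347.5 (315, 173, 14, 28)
keytop mm ((559.9595947265625, 133.48646545410156), (26.44249153137207, 12.431045532226562), 14.971100807189941)
```

View pics/w13c.png

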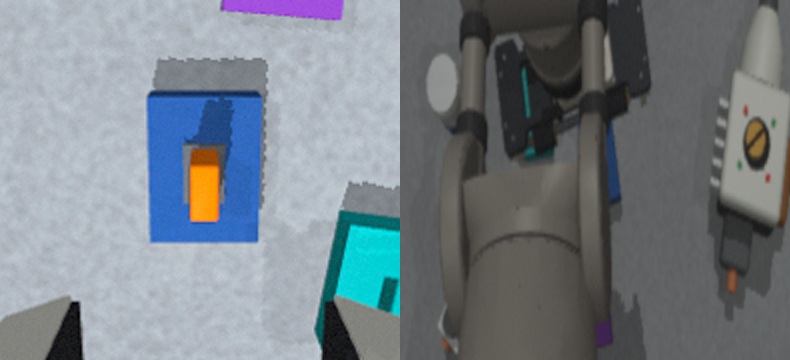

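The key is upright in the blue stand, its grip top at crop (204,193) and the flange flush. The top view shows the slot along the green dots.

```bash
python3 -c "
from h import *
print(monitor.observe()['time']); print(robot.hand_in())"
```

```text
27.275
the job is handed in; nothing more can be done
None
```

The fastener is locked, the key is back in its blue stand, and I handed the job in at 27.3 s. No verdict is reported.

- **Seating:** the blade went into the slot without touching the head. It rested on the sprung floor at about 4 N, with the tool about 1 mm below first floor contact.
- **Turning:** I turned clockwise at about 0.1 N m until the torque rose to about 0.215 N m at the stop. I then backed off within the slot's play and lifted straight out. Sideways force reached about 5 N near the stop, so the floating fastener may have shifted slightly in its hole.
- **Lock check:** from the wrist camera, the slot measured 122.9° against 122.9° for the green-dot line.
- **Key check:** the grip top measured (560.0, 133.5) mm against the pocket centre at (560.1, 133.4) mm. It looked upright with the flange down on the stand, and the gripper was open and clear above it.
- **Disagreement found:** the wrist camera read about 1.6 mm off sideways relative to the tool. I corrected for it by comparing the key and the slot in the same picture.
- **Not checked:** I did not measure the bystanders again at the end. I moved nothing near them and felt no unexpected contact.

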